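# Reset the spit roaster's drive at the grill counter

### The arm

A 6-joint arm with a two-finger parallel gripper is mounted at the origin on the work surface. World frame = base frame: x ahead of the robot, y to its left, z up, the work surface at z = 0. Lengths are in m, angles in rad, forces in N, time in s.
With the tool pointing down it reaches from about 0.3 to 0.95 m from the base axis. Payload 3.1 kg.
Tool frame: the origin (TCP) lies at the very end of the fingers, on their centre line; the grasp point (between the pads) lies 19 mm behind it; z points along the fingers, y is the direction in which the jaws open and shut (so a half turn about z gives the same grasp; the last joint's range is limited). The gripper opens to 85 mm and grips with 20 to 120 N. Pads are 22 mm wide; open, the fingers measure 114 mm over their backs; the gripper's body (76 mm by 85 mm) begins 54 mm behind the grasp point. The pads swing forward as they close: fully open they stand 13 mm farther back than shut.
Start: joints at [1.17, 0.308, 1.634, -0, 1.2, -0.07], TCP at [0.203, 0.591, 0.195] pointing down, gripper open.
Joint ranges: [-3.06, 3.06], [-0.79, 1.96], [0.05, 2.63], [-1.19, 4.34], [0.05, 2.64], [-2.94, 2.94]. Speed limits (rad/s): [2.79, 2.79, 3.14, 3.14, 3.14, 3.14].

### API

Orientations are given as a unit quaternion [x, y, z, w].
In Python, from workcell import env, vision gives the robot as it stands.
- The arm moves only by the tool move_arm, never from a script. Its argument "plan" is text: rows parted by semicolons, each of 7 numbers parted by spaces: the turn, a rotation vector about the tool's x, y, z in degrees, then the shift along the tool's x, y, z in cm, then the opening in per cent of the stroke, from 0 (shut) to 100 (fully open). A call has 1 to 12 rows; each row shifts and turns the pose as measured when the row begins, along the tool's axes as they then stand; what a row does not reach is not made up. A row lasts 1/8 s, in which the tool goes at most 62.5 mm and 10.7 degrees, less where a joint would pass 70% of its speed; a pose out of reach is approached as far as the arm can. A call with a gripper value outside its range is refused whole. The fingers move at their own pace and stop on an object; "force" is the grip in N (left out, the last holds). Time passes only in rows, so rows that do not move let the fingers close. It gives the time, the measured TCP pose, the force and the opening at its end, in the units of the state.
- env.state(): the state, without advancing time (a new reading comes with each control period).
- vision.camera(name): name is "scene" or "top"; returns the picture (420x560x3 uint8, blue, green, red); there is no depth.
- vision.camera_info(name): a dict with "fx", "fy", "cx", "cy" (pixels), "distortion" ([k1, k2, p1, p2, k3] as OpenCV has them; the pictures are not rectified), "R" (3x3) and "t" (3): a world point X has camera coordinates R X + t. Camera axes: x right, y down, z forward; pixel columns grow to the right and rows downward; lengths in m; the calibration is good to about 2 mm. A picture is of the moment at which its call begins. camera_info takes no time and is no camera call.
- env.sign_off(): hands the job in, once; it reports no verdict.
The state is a dict: "clock": time; "joint_positions": joint angles; "dq": joint speeds; "tau": joint torques, N m; "eef_pos": TCP position; "orientation": TCP orientation; "contact_force": force on the tool from outside, world axes, zero at the start; "moment": the same for the moment, N m; "opening": finger opening in m.
Only numpy, scipy, OpenCV 4.12 (cv2) and the standard library are available. Lean on these libraries where they do the work, as an engineer would, in place of code of your own. Each camera call takes 0.05 s, during which the arm holds its last target. There are 200 camera calls.

### The job

The spit drive has to be stopped and reset, in this order: press the red mushroom stop all the way down until it latches; then, with it still latched, take the wooden pepper mill off the grey speed plate, out of the lever's way, and stand it upright well inside the edges of the red cutting board. Next swing the speed lever back until it lies right over the green idle strip, and last of all turn the mushroom's knob clockwise to its end, so that it springs up again, and let it return. Do not tip the mill, and leave all the other things standing where they are.

Things in the scene. Friction and masses are not known exactly. Their poses are not given: they have to be found in the camera images.
- station: Stop station: fixed yellow box 110 x 110 mm, 60 mm high, with the red mushroom stop in the middle of its top. Origin: centre of its underside, on the counter; z up. It may stand at the left, the middle or the right of the counter, as may the speed plate and the board.
- stop_top (a point): Centre of the top of the mushroom's grip bar, which moves and turns with it. The red mushroom head is 58 mm across and 14 mm thick; across its top runs a raised bar, 50 mm long (along this point's x), 18 mm wide (along y) and 24 mm high, this point at its top centre. Raised, the point is 116 mm above the counter and the head's flat top 92 mm; latched, both are 12 mm lower. The knob is turned by gripping the bar across its 18 mm width.
- stop (a joint): Mushroom travel in m: 0 raised, 0.012 latched down. It resists with about 7 N at first, then snaps past its middle and stays down (0.0121) by itself. It is not to be pulled up by force: the knob's turn lifts it.
- stop_turn (a joint): Turn of the mushroom's knob in rad: 0 at rest, growing CLOCKWISE seen from above, end stop at 1.05. While latched down, turning past 0.15 drives the head up along a ramp, about 12 mm by 1.05 (so a gripper that holds the bar should rise with it, or let it slide up between the fingers); it takes 0.1 to 0.3 N m. Let go, a light spring turns it back to 0.
- quadrant: Speed plate: fixed grey plate 200 mm (x, centred 5 mm to the -x side) by 250 mm (y), top 30 mm above the counter, the lever's upright pivot on it. Origin: on the counter, under its middle; the pivot axis is at (0.070, 0) in this frame, its cap reaches 70 mm above the counter.
- lever (a joint): Speed lever angle in rad, 0 to 2.0, growing counter-clockwise seen from above, about the upright pivot axis. In the plate's frame the lever points at pi - 1.0 + value from the plate's x axis. It starts between 1.55 and 1.95; friction holds it where it is left (about 1.2 N at the handle).
- lever_grip (a point): On the axis of the lever's black upright round handle, 24 mm in diameter, 110 mm from the pivot axis; this point is 104 mm above the counter, the handle's top 122 mm, the top of the steel arm beneath it 68 mm. Its x axis points along the lever, away from the pivot. The arm is 16 mm wide and ends 25 mm beyond the handle's axis.
- mark: Idle mark: flat green strip lying on the speed plate, 14 mm wide, from 80 to 155 mm from the lever's pivot axis. Origin: on the pivot axis at counter height; its x axis points along the strip, away from the pivot, which is where the lever must point. It lies at a lever value between 0.2 and 0.6.
- mill: Dark wooden pepper mill standing on the speed plate in the lever's path, round, 160 mm high: foot 52 mm in diameter, waist 40 mm at 60 mm height, body 44 mm from 95 to 125 mm, a groove at 129 mm, cap 44 mm from 135 to 150 mm. 0.2 to 0.35 kg. Origin: centre of its underside, z up its axis.
- board: Red cutting board, fixed, 200 mm (x) by 260 mm (y), 18 mm thick. Origin: centre of its underside, on the counter.
- dome: Bystander: steel dome on the board's +x half, 90 mm in diameter, 46 mm high. Origin: centre of its underside.
- bottle: Bystander: amber bottle by the stop station, 56 mm in diameter, 180 mm high. Origin: centre of its underside.
- tin: Bystander: steel can with an orange band by the stop station, 68 mm in diameter, 85 mm high. Origin: centre of its underside.
- oil: Bystander: green bottle behind the board, 60 mm in diameter, 190 mm high. Origin: centre of its underside.
- jar: Bystander: terracotta-coloured jar with a steel cap behind the speed plate, 60 mm in diameter, 75 mm high. Origin: centre of its underside.
- flask: Bystander: tall steel flask, 68 mm in diameter, 265 mm high, standing nearer the robot than the task's places, to the left or the right. Origin: centre of its underside.
- cup: Bystander: white cup, 68 mm in diameter, 70 mm high, on the other side from the flask. Origin: centre of its underside.
- tongs: Bystander: steel tongs lying before the speed plate, 215 mm long (x) by 65 mm, 16 mm high. Origin: underside, at its middle.
Mind the look-alikes: they are no part of the job. There is more than one size of the station; the one meant has the size given above. What is meant by the mill is not blue, and is the larger of those in its own colour.

How it is judged:
By the outcome, as a careful person would: the job done as asked, in the order asked, and still so for the second after the job is handed in, with the robot touching nothing.
It also fails if it takes over 72 s, if anything falls off the work surface, if the arm or the gripper's body presses on something with over 40 N, if the wrist force passes 120 N, or if a joint passes its speed limit or range.

## Working session

There is one attempt and no reset: what is moved stays moved. The work goes in short steps, Python scripts to look and compute and a tool call to move; the robot and the scene stay as the last step left them, time stands still between calls to the robot, and variables do not carry over. Pictures are saved under pics/ and viewed, about 8 in all and at most 12, crops included, and the job is handed in when it is done.

Besides the shell and the picture viewer there is one more tool, called by a JSON object that holds its "api" and its "payload". move_arm: Moves the arm, as the interface text tells. Its arguments: {"type":"object","properties":{"plan":{"type":"string"},"force":{"type":"number"}},"required":["plan"]}

```bash
ls; mkdir -p pics
cat > h.py <<'E'
import numpy as np, cv2
from workcell import env, vision
def K(n):
    c=vision.camera_info(n); return np.array([[c['fx'],0,c['cx']],[0,c['fy'],c['cy']],[0,0,1.]]),np.array(c['distortion'],float),np.array(c['R']),np.array(c['t'])
def ray(n,uv):
    k,d,R,t=K(n); p=cv2.undistortPoints(np.array(uv,float).reshape(-1,1,2),k,d).reshape(-1,2)
    return -R.T@t,(np.c_[p,np.ones(len(p))])@R
def onz(n,uv,z):
    o,r=ray(n,uv); return o+r*((z-o[2])/r[:,2])[:,None]
def proj(n,X):
    k,d,R,t=K(n); return cv2.projectPoints(np.array(X,float).reshape(-1,3),cv2.Rodrigues(R)[0],t,k,d)[0].reshape(-1,2)
E
python3 - <<'E'
from h import *
for n in('scene','top'):
    im=vision.camera(n); cv2.imwrite(f'pics/{n}0.png',im)
    k,d,R,t=K(n); print(n,k[0,0],d,-R.T@t,R.round(2).tolist())
print(env.state())
a=cv2.imread('pics/scene0.png')
cv2.imwrite('pics/s0b.png',cv2.resize(a,(800,600),interpolation=3)); cv2.imwrite('pics/t0b.png',cv2.resize(cv2.imread('pics/top0.png'),(800,600),interpolation=3))
E
```

```text
pics
scene 421.5948223393287 [-0.10502348  0.          0.          0.          0.        ] [1.30938744 0.33876153 0.87068691] [[-0.37, 0.93, 0.02], [0.62, 0.27, -0.74], [-0.69, -0.26, -0.68]]
top 526.5006646947168 [-0.10097397  0.          0.          0.          0.        ] [0.4860087  0.02511714 1.44454616] [[0.02, -1.0, 0.0], [-1.0, -0.02, -0.05], [0.05, -0.0, -1.0]]
{'clock': 0.1, 'joint_positions': array([ 1.17029861e+00,  3.08952122e-01,  1.63512576e+00,  1.55897943e-07,
        1.19973078e+00, -6.97143086e-02]), 'dq': array([ 0.00022929, -0.00044137, -0.00204506, -0.0007603 ,  0.00050742,
        0.000142  ]), 'tau': array([-6.89785938e-04, -4.16405189e+01, -2.77644467e+01, -1.07898893e-04,
        3.94771181e-03, -9.31922443e-06]), 'eef_pos': array([0.20268296, 0.59029969, 0.19390906]), 'orientation': array([ 1.64638630e-01,  9.86353331e-01, -1.07750964e-03, -2.58176798e-04]), 'contact_force': array([ 0.42909955, -0.20826237, -0.27602865]), 'moment': array([0.0275338 , 0.03871664, 0.00248811]), 'opening': 0.08563259691422709}
```

View pics/s0b.png

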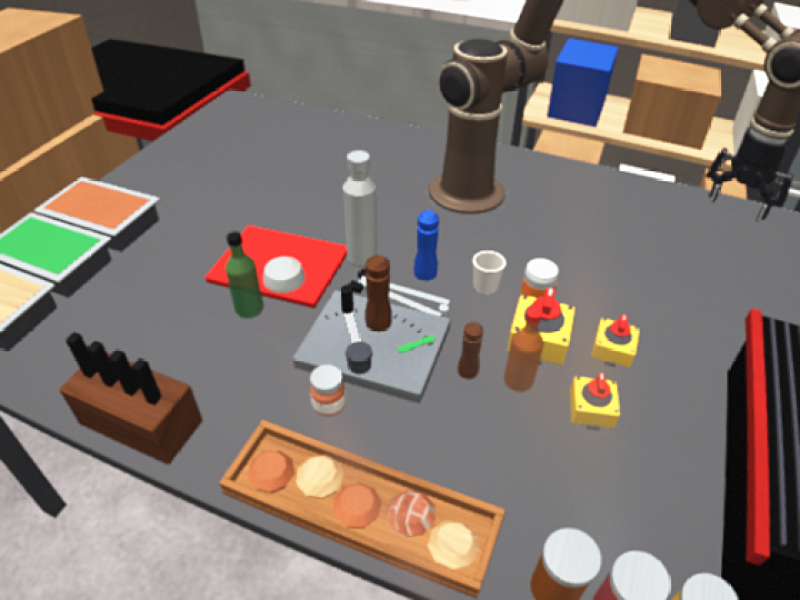

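View pics/t0b.png

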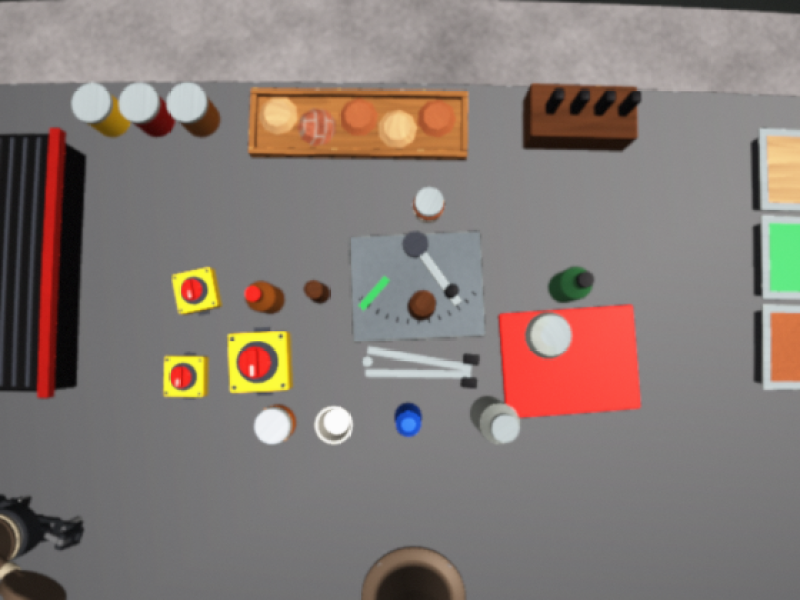

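The first two pictures (800-px scale) show these candidates:
- **Station:** the yellow boxes in the top view are at (258,362), (195,290) and (184,377). The first is the largest and should be the 110 mm one.
- **Mill:** brown at (422,304) on the plate, a smaller brown one at (317,291) and a blue one at (407,420). The one on the plate fits.

Next I'll measure them and confirm in a crop.

```bash
cat > m.py <<'E'
from h import *
im=cv2.imread('pics/top0.png'); hsv=cv2.cvtColor(im,cv2.COLOR_BGR2HSV)
def blobs(lo,hi,amin=30,roi=None):
    m=cv2.inRange(hsv,np.array(lo),np.array(hi))
    if roi: 
        z=np.zeros_like(m); a,b,c,d=roi; z[b:d,a:c]=m[b:d,a:c]; m=z
    cs=cv2.findContours(m,cv2.RETR_EXTERNAL,cv2.CHAIN_APPROX_NONE)[0]
    return sorted([c for c in cs if cv2.contourArea(c)>=amin],key=cv2.contourArea,reverse=True)
def rep(name,c,z):
    r=cv2.minAreaRect(onz('top',c.reshape(-1,2),z)[:,:2].astype(np.float32)); print(name,'px',np.round(cv2.minAreaRect(c)[0],1),'ctr',np.round(r[0],4),'size',np.round(r[1],4),'ang',round(r[2],1))
for c in blobs((22,120,120),(35,255,255),200)[:3]: rep('yellow',c,.06)
for c in blobs((50,150,100),(75,255,255),40,(240,150,300,240))[:1]: rep('mark',c,.03)
for c in blobs((0,150,120),(6,255,255),2000): rep('board',c,.018)
for c in blobs((0,150,60),(6,255,255),100,(150,220,215,290)): rep('mush',c,.092)
for c in blobs((0,60,20),(20,255,110),40,(205,180,320,240)): rep('brown',c,.15)
for c in blobs((0,0,0),(180,255,55),20,(245,155,345,220)): rep('dark',c,.122)
for c in blobs((90,15,60),(130,90,130),1000,(240,150,350,250))[:2]: rep('plate',c,.03)
E
python3 - <<'E'
exec(open('m.py').read())
A=cv2.resize(im[215:295,145:215],(400,457),interpolation=3)
B=cv2.resize(im[155:245,205:345],(0,0),fx=457/90,fy=457/90,interpolation=3)
cv2.imwrite('pics/c1.png',cv2.resize(np.hstack([A,B]),(0,0),fx=.7,fy=.7) if 0 else np.hstack([A[:, :],B])[:, :]) 
x=np.vstack([np.pad(cv2.resize(im[225:285,150:215],(0,0),fx=4.5,fy=4.5,interpolation=3),((0,0),(0,300),(0,0)))[:270,:590],cv2.resize(im[160:240,210:350],(590,330),interpolation=3)])
cv2.imwrite('pics/c1.png',x); print(x.shape)
E
```

```text
yellow px [181.5 252.9] ctr [0.4506 0.2927] size [0.1116 0.1174] ang 3.7
yellow px [129.5 263. ] ctr [0.4215 0.4309] size [0.074  0.0835] ang 1.3
yellow px [137.  202.9] ctr [0.5811 0.4152] size [0.0779 0.0832] ang 12.9
mark px [261.4 204.9] ctr [0.5827 0.0854] size [0.0111 0.071 ] ang 50.1
board px [398.3 252.5] ctr [ 0.4598 -0.2884] size [0.1989 0.2594] ang 4.8
mush px [177.8 253.4] ctr [0.4501 0.2961] size [0.0557 0.0552] ang 64.7
brown px [294.7 213.6] ctr [ 0.5542 -0.002 ] size [0.0441 0.0452] ang 64.3
brown px [221.3 203.7] ctr [0.576  0.1795] size [0.0455 0.0326] ang 60.0
dark px [315.5 203.5] ctr [ 0.582  -0.0546] size [0.0143 0.0215] ang 45.8
(600, 590, 3)
```

View pics/c1.png

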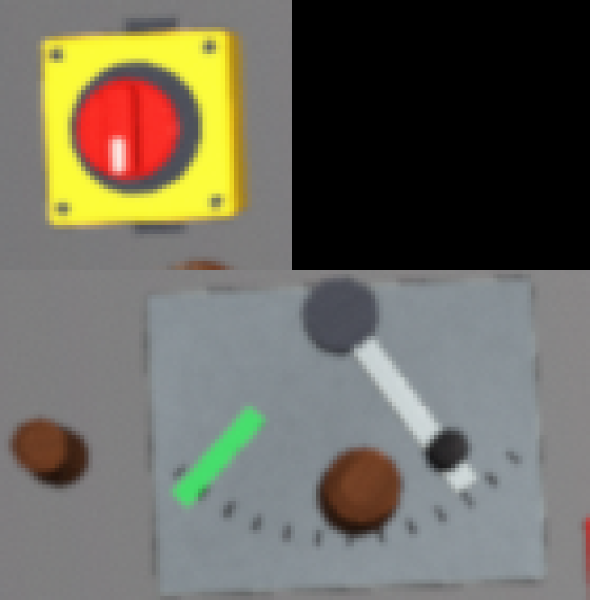

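The crop confirms both targets. The station is the large yellow box, about 0.11 m across, with its bar running roughly along world x. The mill is the larger brown one on the plate at crop (360,485), and the small brown one at crop (45,450) is the decoy. The lever handle is at (446,449), the pivot cap at (341,315), and the green mark is at the left.

Run:
```python
from h import *
f=lambda u,v,z:print(np.round(onz('top',[[u,v]],z)[0],4))
sx,sy=590/140,330/80
b=lambda x,y:(210+x/sx,160+(y-270)/sy)
print('cap');f(*b(341,315),.07)
print('handle');f(*b(446,449),.122)
print('arm end');f(*b(463,480),.065)
print('plate corners');[f(*b(*p),.03) for p in((148,295),(530,280),(545,578),(160,596))]
print('mill top circle');f(*b(361,486),.18)
print('bar line ends');f(150+119/4.5,225+136/4.5,.116);f(150+118/4.5,225+172/4.5,.116)
print('bar right edge');f(150+134/4.5,225+82/4.5,.11);f(150+135/4.5,225+180/4.5,.11)
for n,u,v,z in(('dome',550,335,.05),('flask',505,429,.265),('cup',334,424,.07),('oil',585,281,.19),('tin',271,426,.085),('bottle',254,293,.18),('blue',407,422,.12)):
  print(n);f(u*.7,v*.7,z)
# scene check of mill: cap top predicted
X=onz('top',[b(361,486)],.18)[0]
print('scene800 mill base/top',proj('scene',[[X[0],X[1],.03],[X[0],X[1],.19]])*800/560)
```

```text
cap
[0.6706 0.0079 0.07  ]
handle
[ 0.5823 -0.0554  0.122 ]
arm end
[ 0.5668 -0.0697  0.065 ]
plate corners
[0.6873 0.1315 0.03  ]
[ 0.7011 -0.1138  0.03  ]
[ 0.5057 -0.1253  0.03  ]
[0.4903 0.12   0.03  ]
mill top circle
[ 0.5557 -0.0036  0.18  ]
bar line ends
[0.4461 0.2946 0.116 ]
[0.4259 0.2947 0.116 ]
bar right edge
[0.4765 0.288  0.11  ]
[0.4213 0.2861 0.11  ]
dome
[ 0.5075 -0.245   0.05  ]
flask
[ 0.3562 -0.1338  0.265 ]
cup
[0.3394 0.1516 0.07  ]
oil
[ 0.5971 -0.2768  0.19  ]
tin
[0.3351 0.2641 0.085 ]
bottle
[0.5689 0.2813 0.18  ]
blue
[0.3503 0.019  0.12  ]
scene800 mill base/top [[378.95147531 320.7464229 ]
 [378.0456707  257.46167446]]
```

{"api": "move_arm", "payload": {"plan": "0 0 0 -4.7 -2.8 0 0;0 0 0 -4.7 -2.8 0 0;0 0 0 -4.7 -2.8 0 0;0 0 0 -4.7 -2.8 0 0;0 0 0 -4.7 -2.8 0 0;0 0 0 -4.7 -2.8 0 0;0 0 0 -4.7 -2.8 0 0;0 0 -10.5 0 0 0 0;0 0 -10.5 0 0 0 0;0 0 0 0 0 0 0", "force": 40}}

```text
clock: 1.35
eef_pos: [0.4559, 0.2869, 0.1892]
orientation: [-0.023, 1.0, -0.003, -0.003]
contact_force: [0.6, 0.4, 0.1]
opening: -0.0001
```

{"api": "move_arm", "payload": {"plan": "0 0 0 0.6 0.8 3 0;0 0 0 0 0 3 0;0 0 0 0 0 0.6 0;0 0 0 0 0 0 0"}}

```text
clock: 1.85
eef_pos: [0.449, 0.2954, 0.1223]
orientation: [-0.018, 1.0, -0.003, -0.002]
contact_force: [-0.5, 0.1, -1.0]
opening: -0.0001
```

{"api": "move_arm", "payload": {"plan": "0 0 0 0 0 0.7 0;0 0 0 0 0 0.6 0;0 0 0 0 0 0.6 0;0 0 0 0 0 0 0"}}

```text
clock: 2.35
eef_pos: [0.4509, 0.2965, 0.1049]
orientation: [-0.017, 1.0, -0.001, -0.0]
contact_force: [-0.1, 0.7, 0.6]
opening: 0.0003
```

{"api": "move_arm", "payload": {"plan": "0 0 0 0 0 0.3 0;0 0 0 0 0 0.2 0;0 0 0 0 0 0 0"}}

```text
clock: 2.72
eef_pos: [0.4512, 0.2966, 0.0998]
orientation: [-0.017, 1.0, -0.001, 0.0]
contact_force: [0.2, 0.4, 0.2]
opening: 0.0
```

Run:
```python
from h import *
im=vision.camera('scene'); print(proj('scene',[[.451,.2966,.0998],[.45,.2955,.104]]))
cv2.imwrite('pics/s1.png',cv2.resize(im[170:270,330:450],(720,600),interpolation=3))
```

```text
[[383.48091097 211.83786355]
 [383.43813977 210.35369529]]
```

View pics/s1.png

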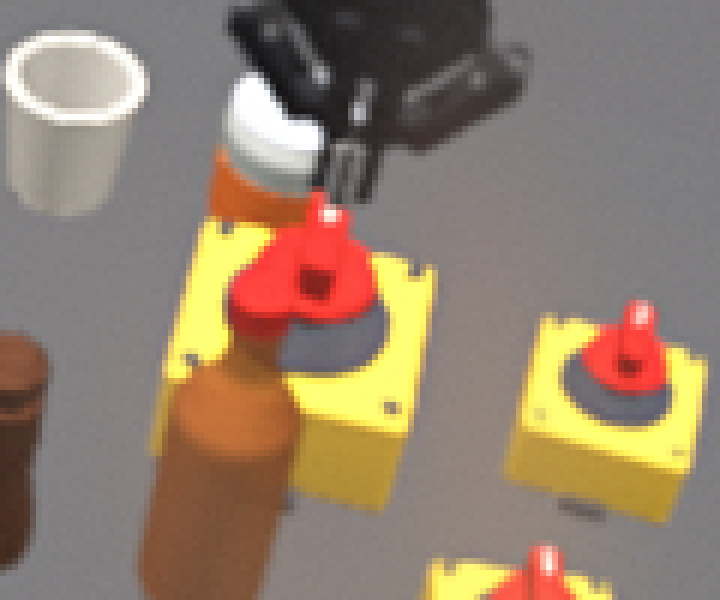

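Run:
```python
from h import *
s=env.state(); print(s['eef_pos'],s['contact_force'],s['joint_positions'].round(3))
print('init TCP scene',proj('scene',[[.2027,.5903,.194],[.2027,.5903,.207]]),'top',proj('top',[[.2027,.5903,.194],[.2027,.5903,.207]])*800/560)
for z in(.08,.1,.116,.13): print(z,onz('scene',[[387.5,203]],z)[0].round(4))
im=vision.camera('top'); t=np.hstack([cv2.resize(a[215:295,130:230],(400,320),interpolation=3) for a in (cv2.imread('pics/top0.png'),im)])
o=cv2.imread('pics/scene0.png')
cv2.imwrite('pics/t1.png',np.vstack([t,cv2.resize(np.hstack([o[185:265,345:445],vision.camera('scene')[185:265,345:445]]),(700,280),interpolation=3)[:, :].copy() if 0 else cv2.resize(np.hstack([o[185:255,345:445],vision.camera('scene')[185:255,345:445]]),(800,280),interpolation=3)]))
```

```text
[0.45126715 0.29660305 0.09990776] [ 0.16351358  0.24557635 -0.01238926] [ 0.503  0.26   1.908 -0.003  0.974 -1.101]
init TCP scene [[508.15112806 159.95138502]
 [509.79636659 156.2404387 ]] top [[ 67.48267853 506.23241338]
 [ 64.10368535 507.84071856]]
0.08 [0.3886 0.2985 0.08  ]
0.1 [0.4119 0.2995 0.1   ]
0.116 [0.4305 0.3003 0.116 ]
0.13 [0.4468 0.301  0.13  ]
```

View pics/t1.png

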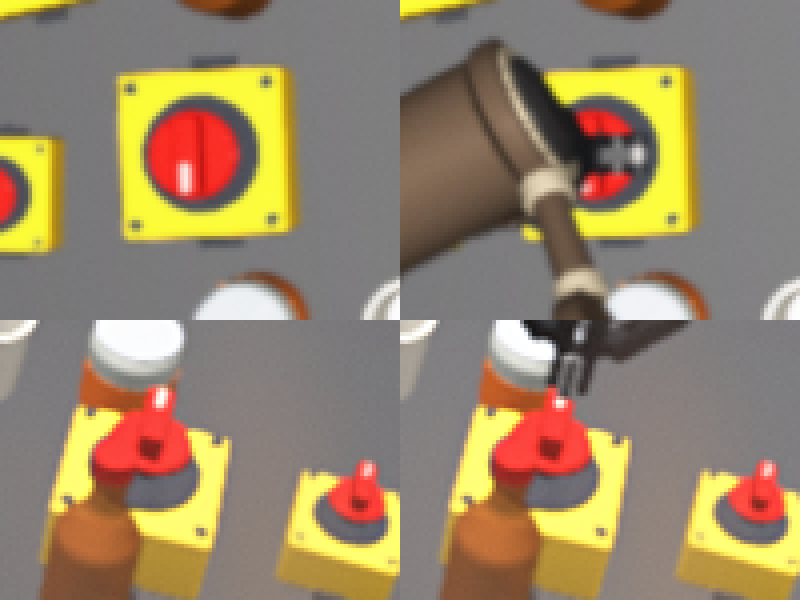

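Run:
```python
from h import *
for z in(.1,.116,.13): print(z,onz('top',[[186.5,252.5],[189,252.5]],z).round(4).tolist(),proj('top',[[.4513,.2966,z]]))
```

```text
0.1 [[0.453, 0.2721, 0.1], [0.4531, 0.2656, 0.1]] [[176.96131486 253.00288776]]
0.116 [[0.4534, 0.2691, 0.116], [0.4535, 0.2628, 0.116]] [[175.69022472 253.14293045]]
0.13 [[0.4538, 0.2666, 0.13], [0.4539, 0.2603, 0.13]] [[174.55294154 253.26820061]]
```

{"api": "move_arm", "payload": {"plan": "0 0 0 0 0 0.4 0;0 0 0 0 0 0.4 0;0 0 0 0 0 0 0"}}

```text
clock: 3.25
eef_pos: [0.4514, 0.2967, 0.0916]
orientation: [-0.017, 1.0, -0.001, 0.0]
contact_force: [-0.6, -0.5, -0.8]
opening: 0.0001
```

{"api": "move_arm", "payload": {"plan": "0 0 0 0 0 0.4 0;0 0 0 0 0 0.4 0;0 0 0 0 0 0 0"}}

```text
clock: 3.62
eef_pos: [0.4513, 0.2966, 0.0828]
orientation: [-0.017, 1.0, -0.001, 0.0]
contact_force: [0.4, 0.7, -0.0]
opening: 0.0001
```

Run:
```python
from h import *
im=vision.camera('scene'); 
cv2.imwrite('pics/s2.png',cv2.resize(im[130:250,345:445],(600,600*120//100)[:2],interpolation=3)[:600])
print(env.state()['joint_positions'].round(4))
```

```text
[ 0.5025  0.2846  1.9178 -0.0031  0.9395 -1.1009]
```

View pics/s2.png

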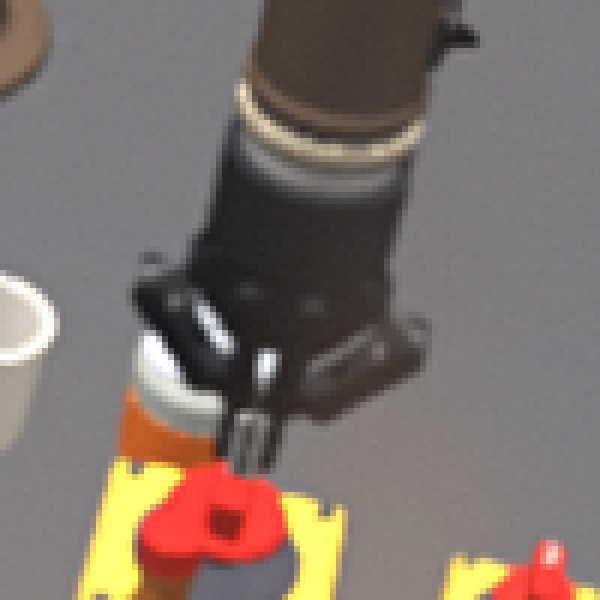

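The view shows the fingertip at about px (387,208), with the mushroom not pressed yet. The tip appears about 25–30 mm higher than the reported TCP, so I'll find the contact by force.

{"api": "move_arm", "payload": {"plan": "0 0 0 0 0 0.4 0;0 0 0 0 0 0.4 0;0 0 0 0 0 0 0"}}

```text
clock: 4.05
eef_pos: [0.4524, 0.2973, 0.0771]
orientation: [-0.017, 1.0, -0.001, 0.001]
contact_force: [-0.4, -0.7, -0.8]
opening: -0.0
```

{"api": "move_arm", "payload": {"plan": "0 0 0 0 0 0.4 0;0 0 0 0 0 0 0"}}

```text
clock: 4.3
eef_pos: [0.4532, 0.2979, 0.0738]
orientation: [-0.017, 1.0, -0.0, 0.002]
contact_force: [-0.7, 0.4, 0.5]
opening: -0.0
```

Run:
```python
from h import *
s=env.state(); print(s)
im=vision.camera('scene'); 
cv2.imwrite('pics/s3.png',cv2.resize(im[170:250,345:445],(750,600),interpolation=3))
```

```text
{'clock': 4.3, 'joint_positions': array([ 0.50257176,  0.29988024,  1.92032951, -0.00278856,  0.91816545,
       -1.10084801]), 'dq': array([ 0.00165234, -0.00561826, -0.00661394,  0.00192263,  0.00099644,
        0.00113603]), 'tau': array([ 1.76304515e-03, -3.67420292e+01, -2.32840401e+01, -5.76962106e-03,
       -1.89177023e-02, -5.94384574e-05]), 'eef_pos': array([0.45322688, 0.29785878, 0.07376648]), 'orientation': array([-1.71557791e-02,  9.99850919e-01, -2.28749017e-04,  1.94055609e-03]), 'contact_force': array([-0.67340953,  0.37174262,  0.46977634]), 'moment': array([-0.00535051,  0.02702689, -0.00751798]), 'opening': -3.893125520485619e-05}
```

View pics/s3.png

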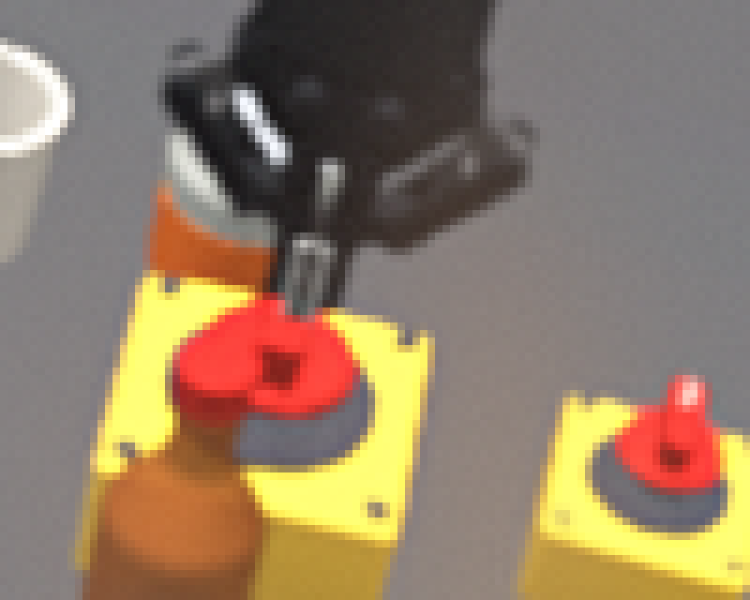

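The picture shows the fingertip at about px (387,211). The head is slightly lower than before (near face at v 219.3, was 217.5), so contact has begun. The force reading still shows nothing, so I'll judge by how far the tool falls short of its commanded moves.

{"api": "move_arm", "payload": {"plan": "0 0 0 0 0 0.4 0;0 0 0 0 0 0 0"}}

```text
clock: 4.6
eef_pos: [0.4535, 0.298, 0.0698]
orientation: [-0.017, 1.0, -0.0, 0.002]
contact_force: [0.2, -0.2, -0.1]
opening: -0.0002
```

{"api": "move_arm", "payload": {"plan": "0 0 0 0 0 0.4 0;0 0 0 0 0 0 0"}}

```text
clock: 4.85
eef_pos: [0.4547, 0.2989, 0.0679]
orientation: [-0.017, 1.0, 0.001, 0.003]
contact_force: [-0.5, -0.5, 0.9]
opening: -0.0001
```

Run:
```python
from h import *
s=env.state(); print(s['tau'],s['moment'])
im=vision.camera('scene'); cv2.imwrite('pics/s4raw.png',im)
for f in('scene0','s4raw'):
    a=cv2.imread(f'pics/{f}.png')[195:240,360:415]; h=cv2.cvtColor(a,cv2.COLOR_BGR2HSV)
    m=cv2.inRange(h,(0,150,100),(6,255,255)); m2=cv2.inRange(h,(165,150,100),(180,255,255)); m|=m2
    for col in (370,375,378,380,385,388,390):
        v=np.where(m[:,col-360])[0]; print(f,col,(v.min()+195,v.max()+195) if len(v) else None)
```

```text
[-4.38747872e-01 -3.64600503e+01 -2.32243270e+01 -1.15349279e-01
 -2.96166306e-01 -1.83532225e-03] [-0.10311416  0.13703612  0.00173423]
scene0 370 (np.int64(215), np.int64(225))
scene0 375 (np.int64(210), np.int64(226))
scene0 378 (np.int64(208), np.int64(222))
scene0 380 (np.int64(207), np.int64(222))
scene0 385 (np.int64(207), np.int64(223))
scene0 388 (np.int64(203), np.int64(222))
scene0 390 (np.int64(211), np.int64(221))
s4raw 370 (np.int64(215), np.int64(225))
s4raw 375 (np.int64(213), np.int64(226))
s4raw 378 (np.int64(212), np.int64(225))
s4raw 380 (np.int64(212), np.int64(226))
s4raw 385 (np.int64(215), np.int64(226))
s4raw 388 (np.int64(213), np.int64(225))
s4raw 390 (np.int64(217), np.int64(223))
```

The red head's lower rim dropped 3.5 px, about 12 mm, and the tool now meets a hard end, so the stop is latched. The true tip sits about 35 mm above the reported z. I'll rise, check the latch, and measure the tip offset.

{"api": "move_arm", "payload": {"plan": "0 0 0 0 0 -2 0;0 0 0 0 0 -6 0;0 0 0 0 0 -6 100;0 0 0 0 0 -3 100;0 0 0 0 0 0 100;0 0 0 0 0 0 100"}}

```text
clock: 5.65
eef_pos: [0.4517, 0.2974, 0.2365]
orientation: [-0.017, 1.0, -0.001, 0.0]
contact_force: [-0.1, 0.2, 0.5]
opening: 0.0721
```

Run:
```python
from h import *
s=env.state(); print(s['eef_pos'],s['opening'],s['contact_force'])
im=vision.camera('scene'); cv2.imwrite('pics/s5raw.png',im); tp=vision.camera('top'); cv2.imwrite('pics/t5raw.png',tp)
h=cv2.cvtColor(im[195:240,360:415],cv2.COLOR_BGR2HSV); m=cv2.inRange(h,(0,150,100),(6,255,255))
for col in (378,380,385,388,390):
    v=np.where(m[:,col-360])[0]; print(col,v.min()+195,v.max()+195)
print('s3 tip at z .109',onz('scene',[[387,211]],.109), 'rep .4532 .2979')
p=s['eef_pos']; print(proj('scene',[p,p+[0,0,.035]]),proj('top',[p,p+[0,0,.035]]))
a=cv2.resize(im[110:230,330:450],(400,400),interpolation=3); b=cv2.resize(tp[200:300,110:210],(400,400),interpolation=3)
cv2.imwrite('pics/c5.png',np.hstack([a,b]))
```

```text
[0.45172939 0.29737796 0.23650834] 0.07213155435901547 [-0.12105748  0.24599714  0.45009548]
378 212 225
380 207 225
385 210 226
388 215 225
390 217 223
s3 tip at z .109 [[0.45430435 0.30517797 0.109     ]] rep .4532 .2979
[[393.57605145 171.958494  ]
 [396.34454031 160.54092409]] [[164.71907991 254.12058235]
 [161.21534986 254.49878073]]
```

View pics/c5.png

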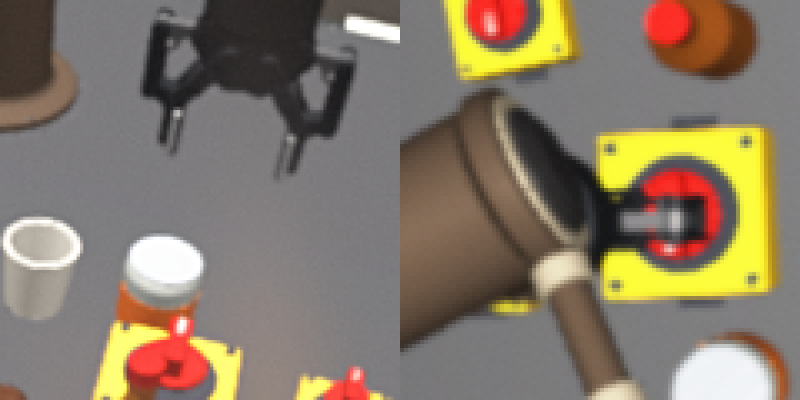

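The latch holds: the rim is still at v 225. The open fingertips at px (382,155) and (415,162) match the reported pose plus about 35 mm in z, and perhaps 4 mm in y. Now to the mill.

{"api": "move_arm", "payload": {"plan": "0 0 0 -1.6 -5.1 0 100;0 0 0 -1.6 -5.1 0 100;0 0 0 -1.6 -5.1 0 100;0 0 0 -1.6 -5.1 0 100;0 0 0 -1.6 -5.1 0 100;0 0 0 -1.6 -5.1 0 100;0 0 10 0 0 0 100;0 0 10 0 0 0 100;0 0 10 0 0 0 100;0 0 10 0 0 0 100;0 0 0 0 0 0 100"}}

```text
clock: 7.12
eef_pos: [0.5496, -0.0157, 0.2122]
orientation: [0.335, 0.942, -0.008, -0.017]
contact_force: [0.3, 0.6, -0.5]
opening: 0.0856
```

Run:
```python
from h import *
from scipy.spatial.transform import Rotation as Ro
s=env.state(); R=Ro.from_quat(s['orientation']).as_matrix(); print(s['eef_pos'],s['opening'],R.round(3).tolist())
d=np.array([.5557,-.0036,0])-s['eef_pos']; print((R.T@d)*100)
im=vision.camera('scene');tp=vision.camera('top')
p=s['eef_pos']+[0,0,.048]; T=np.array([p+R[:,1]*.043,p-R[:,1]*.043,p]); print(proj('scene',T),proj('top',T))
a=im[110:240,210:340].copy(); b=tp[150:280,230:360].copy()
for i,(n,o) in enumerate((('scene',(210,110)),('top',(230,150)))):
    for q in proj(n,T[:2]): cv2.circle((a,b)[i],tuple(np.round(q-o).astype(int)),1,(255,0,255),-1)
cv2.imwrite('pics/c6.png',cv2.resize(np.hstack([a,b]),(800,400),interpolation=cv2.INTER_NEAREST))
```

```text
[ 0.54963658 -0.01569327  0.21217697] 0.08560165824781903 [[-0.774, 0.632, -0.038], [0.632, 0.775, -0.003], [0.028, -0.026, -0.999]]
[-0.29180667  1.87884594 21.17558935]
[[268.87513296 165.22695646]
 [253.16216945 146.01062343]
 [260.80670355 155.35770014]] [[287.21813356 200.95784926]
 [316.48585129 225.42946694]
 [301.82562378 213.16976   ]]
```

View pics/c6.png

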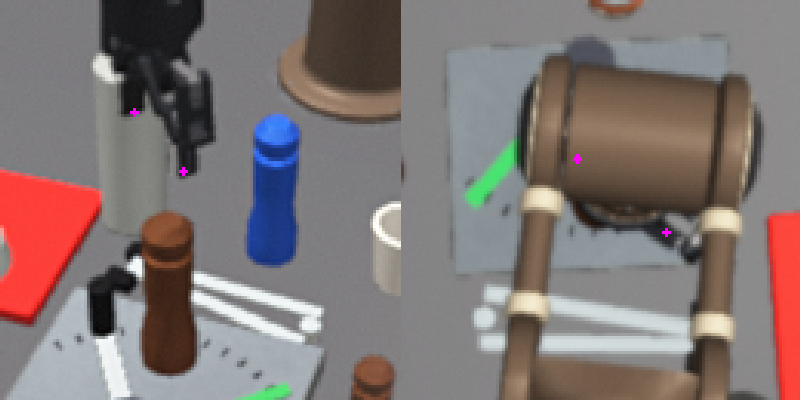

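The predicted tip dots (magenta) sit on the seen fingertips in the scene view, at (134,112) and (184,171), so the +35 mm model holds here too. I'll correct the slight tilt, centre over the mill and go down.

{"api": "move_arm", "payload": {"plan": "-1.5 -1.6 0 -0.3 1.9 0 100;0 0 0 0 0 0 100;0 0 0 0 0 3 100;0 0 0 0 0 2 100;0 0 0 0 0 0 100"}}

```text
clock: 7.85
eef_pos: [0.5633, -0.0035, 0.1602]
orientation: [0.331, 0.944, -0.001, -0.0]
contact_force: [0.4, 0.6, -0.2]
opening: 0.0851
```

```bash
cat >> h.py <<'E'
from scipy.spatial.transform import Rotation as Ro
def go(x,y,z):
    s=env.state(); R=Ro.from_quat(s['orientation']).as_matrix(); print('eef',s['eef_pos'].round(4),'op',s['opening'].round(4),'F',s['contact_force'].round(1),'yaw x',np.degrees(np.arctan2(R[1,0],R[0,0])).round(1))
    print('tilt fix deg',np.degrees(R.T@np.cross(R[:,2],[0,0,-1])).round(2),'shift cm',((R.T@(np.array([x,y,z])-s['eef_pos']))*100).round(2),'R',R[:2,:2].round(3).tolist())
E
python3 -c "
from h import *
go(.5557,-.0036,.092)"
```

```text
Traceback (most recent call last):
  File "h.py", line 14, in go
    s=env.state(); R=Ro.from_quat(s['orientation']).as_matrix(); print('eef',s['eef_pos'].round(4),'op',s['opening'].round(4),'F',s['contact_force'].round(1),'yaw x',np.degrees(np.arctan2(R[1,0],R[0,0])).round(1))
                                                                                                        ^^^^^^^^^^^^^^^^^^
AttributeError: 'float' object has no attribute 'round'
```

{"api": "move_arm", "payload": {"plan": "0 0 0 0.6 -0.5 0 100;0 0 0 0 0 2 100;0 0 0 0 0 2 100;0 0 0 0 0 2 100;0 0 0 0 0 0.8 100;0 0 0 0 0 0 100"}}

```text
clock: 8.6
eef_pos: [0.5579, -0.0051, 0.0977]
orientation: [0.33, 0.944, -0.0, 0.004]
contact_force: [1.1, 0.2, 0.4]
opening: 0.085
```

```bash
sed -i "s/s\['opening'\].round(4)/round(float(s['opening']),4)/" h.py
python3 -c "
from h import *
go(.5557,-.0036,.092)"
```

```text
eef [ 0.5579 -0.0051  0.0977] op 0.085 F [1.1 0.2 0.4] yaw x 141.5
tilt fix deg [ 0.1   0.45 -0.  ] shift cm [ 0.27 -0.02  0.57] R [[-0.783, 0.623], [0.623, 0.783]]
```

{"api": "move_arm", "payload": {"plan": "0 0 0 0.3 0 0.5 100;0 0 0 0 0 0 100;0 0 0 0 0 0 30;0 0 0 0 0 0 30;0 0 0 0 0 0 30;0 0 0 0 0 0 30;0 0 0 0 0 0 30", "force": 40}}

```text
clock: 9.48
eef_pos: [0.5573, -0.0037, 0.0955]
orientation: [0.33, 0.944, -0.0, 0.006]
contact_force: [-0.8, -0.1, 0.8]
opening: 0.0427
```

{"api": "move_arm", "payload": {"plan": "0 0 0 0 0 -1 30;0 0 0 0 0 -2 30;0 0 0 0 0 -3 30;0 0 0 0 0 -3 30;0 0 0 0 0 -3 30;0 0 0 0 0 0 30"}}

```text
clock: 10.22
eef_pos: [0.5543, -0.0022, 0.218]
orientation: [0.33, 0.944, 0.0, 0.004]
contact_force: [0.7, 0.1, -2.7]
opening: 0.0426
```

Run:
```python
from h import *
go(.4245,-.3466,.215)
im=vision.camera('scene'); s=env.state(); print(s['tau'].round(1))
h=cv2.cvtColor(im,cv2.COLOR_BGR2HSV)
m=cv2.inRange(h,(0,60,20),(20,255,130)); m[:100]=0;m[250:]=0;m[:,:200]=0;m[:,310:]=0
c=max(cv2.findContours(m,0,1)[0],key=cv2.contourArea); print(cv2.boundingRect(c),cv2.contourArea(c))
b=c.reshape(-1,2); v=b[:,1].max(); print('lowest',b[b[:,1]>=v-1].mean(0))
p=s['eef_pos']; print(proj('scene',[[p[0],p[1],p[2]+.035+.019-.122],[p[0],p[1],p[2]+.035+.019+.035]]))
cv2.imwrite('pics/c7.png',cv2.resize(im[80:280,170:370],(600,600),interpolation=3))
```

```text
eef [ 0.5543 -0.0022  0.218 ] op 0.0426 F [ 0.7  0.1 -2.7] yaw x 141.5
tilt fix deg [ 0.17  0.44 -0.  ] shift cm [-11.28 -35.03   0.29] R [[-0.783, 0.623], [0.623, 0.783]]
[ -0.  -36.5 -29.8  -0.   -0.1  -0. ]
(255, 139, 20, 59) 701.5
lowest [265.5        196.33333333]
[[265.80230108 192.15289538]
 [265.22856791 142.00914181]]
```

View pics/c7.png

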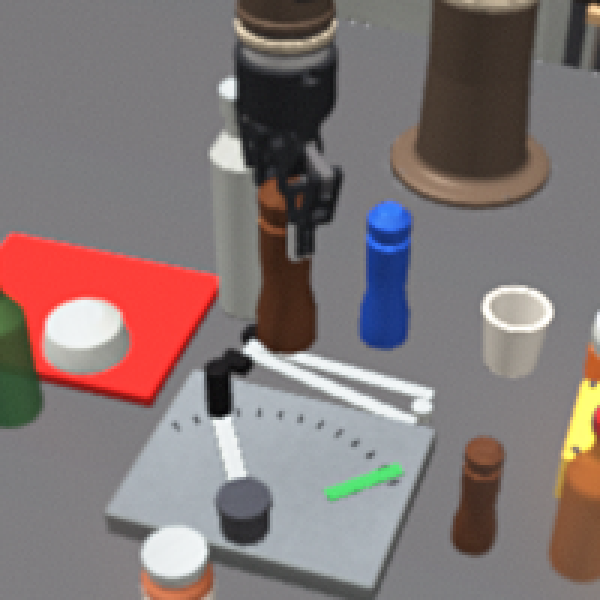

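Held upright and clear: the mill foot is at crop (287,350), about 15 cm above the counter. Moving to the board.

{"api": "move_arm", "payload": {"plan": "0 0 0 -1.4 -4.4 -0.3 30;0 0 0 -1.4 -4.4 -0.3 30;0 0 0 -1.4 -4.4 -0.3 30;0 0 0 -1.4 -4.4 -0.3 30;0 0 0 -1.4 -4.4 -0.3 30;0 0 0 -1.4 -4.4 -0.3 30;0 0 0 -1.4 -4.4 -0.3 30;0 0 0 -1.4 -4.2 -0.3 30;0 0 0 0 0 0 30;0 0 0 0 0 0 30"}}

```text
clock: 11.52
eef_pos: [0.4079, -0.3481, 0.2178]
orientation: [0.329, 0.944, 0.004, -0.014]
contact_force: [0.5, 0.7, -2.1]
opening: 0.0427
```

```bash
python3 -c "
from h import *
go(.4245,-.3466,.0835)"
```

```text
eef [ 0.4079 -0.3481  0.2178] op 0.0427 F [ 0.5  0.7 -2.1] yaw x 141.6
tilt fix deg [-0.09 -1.72  0.  ] shift cm [-1.61  1.17 13.39] R [[-0.784, 0.621], [0.621, 0.784]]
```

{"api": "move_arm", "payload": {"plan": "0 -1.7 0 -1.6 1.2 0 30;0 0 0 0 0 3 30;0 0 0 0 0 3 30;0 0 0 0 0 3 30;0 0 0 0 0 2 30;0 0 0 0 0 0 30;0 0 0 0 0 0 30"}}

```text
clock: 12.4
eef_pos: [0.4392, -0.3403, 0.1035]
orientation: [0.323, 0.946, 0.0, 0.005]
contact_force: [0.5, -0.0, -2.1]
opening: 0.0429
```

```bash
python3 -c "
from h import *
go(.4245,-.3466,.0835)"
```

```text
eef [ 0.4392 -0.3403  0.1035] op 0.0429 F [ 0.5 -0.  -2.1] yaw x 142.3
tilt fix deg [0.19 0.5  0.  ] shift cm [ 0.79 -1.4   1.99] R [[-0.791, 0.612], [0.612, 0.791]]
```

{"api": "move_arm", "payload": {"plan": "0.2 0.5 0 0.8 -1.4 0 30;0 0 0 0 0 0.8 30;0 0 0 0 0 0.6 30;0 0 0 0 0 0.2 30;0 0 0 0 0 0 30"}}

```text
clock: 13.02
eef_pos: [0.4251, -0.3485, 0.0892]
orientation: [0.323, 0.946, -0.001, 0.002]
contact_force: [-0.2, -0.2, -1.6]
opening: 0.0426
```

```bash
python3 -c "
from h import *
go(.4245,-.3466,.0835)"
```

```text
eef [ 0.4251 -0.3485  0.0892] op 0.0426 F [-0.2 -0.2 -1.6] yaw x 142.3
tilt fix deg [-0.05  0.29 -0.  ] shift cm [0.16 0.12 0.57] R [[-0.791, 0.612], [0.612, 0.791]]
```

{"api": "move_arm", "payload": {"plan": "0 0 0 0 0 0.3 30;0 0 0 0 0 0 30;0 0 0 0 0 0 30"}}

```text
clock: 13.4
eef_pos: [0.4254, -0.3486, 0.0862]
orientation: [0.323, 0.946, -0.001, 0.002]
contact_force: [-0.3, 0.6, -2.4]
opening: 0.0427
```

{"api": "move_arm", "payload": {"plan": "0 0 0 0 0 0.2 30;0 0 0 0 0 0 30;0 0 0 0 0 0 30"}}

```text
clock: 13.78
eef_pos: [0.4255, -0.3487, 0.0841]
orientation: [0.323, 0.946, -0.001, 0.003]
contact_force: [0.7, -0.4, -2.4]
opening: 0.0427
```

{"api": "move_arm", "payload": {"plan": "0 0 0 0 0 0.2 30;0 0 0 0 0 0 30;0 0 0 0 0 0 30"}}

```text
clock: 14.15
eef_pos: [0.4264, -0.3496, 0.0838]
orientation: [0.323, 0.946, -0.002, 0.004]
contact_force: [0.3, -0.0, -1.4]
opening: 0.0425
```

{"api": "move_arm", "payload": {"plan": "0 0 0 0 0 0.2 30;0 0 0 0 0 0 30;0 0 0 0 0 0 30"}}

```text
clock: 14.52
eef_pos: [0.4273, -0.3506, 0.0836]
orientation: [0.323, 0.946, -0.002, 0.005]
contact_force: [-1.1, -0.4, -2.4]
opening: 0.0426
```

It is seated: the tool stalls at z 0.0838, and 0.0835 was expected. Releasing.

{"api": "move_arm", "payload": {"plan": "0 0 0 0 0 -0.1 35;0 0 0 0 0 0 60;0 0 0 0 0 0 90;0 0 0 0 0 0 90;0 0 0 0 0 0 100;0 0 0 0 0 -2 100;0 0 0 0 0 -4 100;0 0 0 0 0 -5 100;0 0 0 0 0 -4 100;0 0 0 0 0 0 100"}}

```text
clock: 15.78
eef_pos: [0.426, -0.3493, 0.2383]
orientation: [0.323, 0.946, -0.002, 0.004]
contact_force: [0.4, -0.7, -0.5]
opening: 0.0856
```

Run:
```python
from h import *
# approach: handle grip pose
go(.5815,-.0555,.0)
im=vision.camera('scene'); tp=vision.camera('top'); cv2.imwrite('pics/s8raw.png',im); cv2.imwrite('pics/t8raw.png',tp)
c,s=np.cos(np.radians(4.8)),np.sin(np.radians(4.8))
h=cv2.cvtColor(im,cv2.COLOR_BGR2HSV); m=cv2.inRange(h,(0,60,20),(20,220,130)); m[:120]=0;m[240:]=0;m[:,:150]=0;m[:,250:]=0
for k in cv2.findContours(m,0,1)[0]:
    if cv2.contourArea(k)>60: print(cv2.boundingRect(k),cv2.contourArea(k))
print(proj('scene',[[.4255,-.3487,.018],[.4255,-.3487,.178]]))
```

```text
eef [ 0.426  -0.3493  0.2383] op 0.0856 F [ 0.4 -0.7 -0.5] yaw x 142.3
tilt fix deg [-0.09  0.52 -0.  ] shift cm [ 5.88 32.79 23.73] R [[-0.791, 0.612], [0.612, 0.791]]
(171, 129, 20, 47) 530.0
[[184.68378808 171.16151227]
 [177.58763426 129.42120018]]
```

The mill stands at px (171–191, 129–176) in the scene, matching an upright mill at (0.4255,-0.349). Turning the jaws square and going to the lever handle.

{"api": "move_arm", "payload": {"plan": "0 0 -9.5 0 0 0 100;0 0 -9.5 0 0 0 100;0 0 -9.5 0 0 0 100;0 0 -9.5 0 0 0 100;0 0 0 -2.2 4.2 0 100;0 0 0 -2.2 4.2 0 100;0 0 0 -2.2 4.2 0 100;0 0 0 -2.2 4.2 0 100;0 0 0 -2.2 4.2 0 100;0 0 0 -2.2 4.2 0 100;0 0 0 -2.2 4.2 0 80;0 0 0 0 0 0 80"}}

```text
clock: 17.38
eef_pos: [0.558, -0.0325, 0.2056]
orientation: [-0.012, 1.0, 0.012, -0.021]
contact_force: [0.1, -0.7, -0.2]
opening: 0.0679
```

```bash
python3 -c "
from h import *
go(.5815,-.0555,.053)"
```

```text
eef [ 0.558  -0.0325  0.2056] op 0.0679 F [ 0.1 -0.7 -0.2] yaw x -178.6
tilt fix deg [ 1.36 -2.43 -0.  ] shift cm [-2.94 -2.72 15.09] R [[-0.999, -0.023], [-0.024, 0.999]]
```

{"api": "move_arm", "payload": {"plan": "1.4 -2.4 0 -2.3 -2.3 0 80;0 0 0 0 0 0 80;0 0 0 0 0 4 80;0 0 0 0 0 2 80;0 0 0 0 0 0 80"}}

```text
clock: 18.0
eef_pos: [0.5734, -0.0563, 0.1356]
orientation: [-0.011, 1.0, 0.001, -0.008]
contact_force: [0.1, -0.1, 0.9]
opening: 0.0684
```

```bash
python3 -c "
from h import *
go(.5815,-.0555,.053)"
```

```text
eef [ 0.5734 -0.0563  0.1356] op 0.0684 F [ 0.1 -0.1  0.9] yaw x -178.7
tilt fix deg [ 0.08 -0.96 -0.  ] shift cm [-0.95  0.06  8.24] R [[-1.0, -0.022], [-0.022, 1.0]]
```

{"api": "move_arm", "payload": {"plan": "0 -1 0 -0.8 0 1 80;0 0 0 0 0 2.5 80;0 0 0 0 0 2.5 80;0 0 0 0 0 1.5 80;0 0 0 0 0 0 80"}}

```text
clock: 18.62
eef_pos: [0.5845, -0.0573, 0.0609]
orientation: [-0.01, 1.0, 0.0, 0.004]
contact_force: [-0.5, -0.6, 0.7]
opening: 0.0681
```

Run:
```python
from h import *
go(.5815,-.0555,.055)
im=vision.camera('scene')
cv2.imwrite('pics/c9.png',cv2.resize(im[130:260,190:320],(600,600),interpolation=3))
```

```text
eef [ 0.5845 -0.0573  0.0609] op 0.0681 F [-0.5 -0.6  0.7] yaw x -178.8
tilt fix deg [ 0.05  0.48 -0.  ] shift cm [0.3  0.18 0.59] R [[-1.0, -0.02], [-0.02, 1.0]]
```

View pics/c9.png

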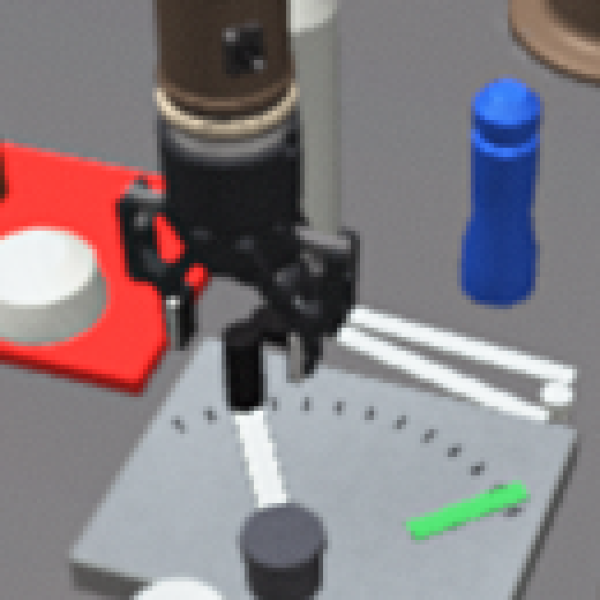

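The handle at (243,370) is between the fingers at (180,320) and (300,350). Gripping.

{"api": "move_arm", "payload": {"plan": "0 0 0 0.2 0.1 0.5 80;0 0 0 0 0 0 10;0 0 0 0 0 0 10;0 0 0 0 0 0 10;0 0 0 0 0 0 10;0 0 0 0 0 0 10;0 0 0 0 0 0 10", "force": 25}}

```text
clock: 19.55
eef_pos: [0.5853, -0.057, 0.0594]
orientation: [-0.01, 1.0, -0.0, 0.007]
contact_force: [0.2, 0.3, -0.3]
opening: 0.0231
```

```bash
python3 -c "
from h import *
go(.5877,.0799,.058)
s=env.state()['eef_pos'][:2]; d=s-[.671,.008]; print(np.hypot(*d),np.degrees(np.arctan2(d[1],d[0])))
for a in np.arange(215,138,-8.5): print(a,(np.array([.671,.008])+.11*np.array([np.cos(np.radians(a)),np.sin(np.radians(a))])).round(4))"
```

```text
eef [ 0.5853 -0.057   0.0594] op 0.0231 F [ 0.2  0.3 -0.3] yaw x -178.8
tilt fix deg [-0.05  0.84  0.  ] shift cm [-0.52 13.68  0.14] R [[-1.0, -0.021], [-0.021, 1.0]]
0.107580398057605 -142.84014195629743
215.0 [ 0.5809 -0.0551]
206.5 [ 0.5726 -0.0411]
198.0 [ 0.5664 -0.026 ]
189.5 [ 0.5625 -0.0102]
181.0 [0.561  0.0061]
172.5 [0.5619 0.0224]
164.0 [0.5653 0.0383]
155.5 [0.5709 0.0536]
147.0 [0.5787 0.0679]
138.5 [0.5886 0.0809]
```

{"api": "move_arm", "payload": {"plan": "0 0 0 0.8 1.4 0 10;0 0 0 0.6 1.5 0 10;0 0 0 0.4 1.6 0 10;0 0 0 0.2 1.6 0 10;0 0 0 0 0 0 10"}}

```text
clock: 20.18
eef_pos: [0.5578, -0.0025, 0.0593]
orientation: [-0.008, 1.0, -0.006, 0.001]
contact_force: [0.7, 1.2, -2.7]
opening: 0.023
```

```bash
cat > lv.py <<'E'
from h import *
go(.5877,.0799,.058)
s=env.state()['eef_pos'][:2]; d=s-[.671,.008]; print(np.hypot(*d).round(4),np.degrees(np.arctan2(d[1],d[0])).round(2)%360)
E
python3 lv.py
```

```text
eef [ 0.5578 -0.0025  0.0593] op 0.023 F [ 0.7  1.2 -2.7] yaw x -179.1
tilt fix deg [-0.65  0.14 -0.  ] shift cm [-3.12  8.19  0.04] R [[-1.0, -0.016], [-0.016, 1.0]]
0.1137 185.3
```

{"api": "move_arm", "payload": {"plan": "-0.6 0 0 -0.1 1.8 0 10;0 0 0 -0.3 1.7 0 10;0 0 0 -0.5 1.7 0 10;0 0 0 -0.8 1.5 0 10;0 0 0 0 0 0 10"}}

```text
clock: 20.8
eef_pos: [0.5686, 0.0616, 0.059]
orientation: [-0.005, 1.0, -0.003, -0.006]
contact_force: [-0.5, 1.1, 1.8]
opening: 0.0235
```

```bash
python3 lv.py
```

```text
eef [0.5686 0.0616 0.059 ] op 0.0235 F [-0.5  1.1  1.8] yaw x -179.4
tilt fix deg [-0.33 -0.65  0.  ] shift cm [-1.93  1.81  0.07] R [[-1.0, -0.011], [-0.011, 1.0]]
0.1156 152.39
```

{"api": "move_arm", "payload": {"plan": "-0.3 -0.6 0 -0.8 0.9 0 10;0 0 0 -0.8 0.7 0 10;0 0 0 0 0 0 10"}}

```text
clock: 21.18
eef_pos: [0.5811, 0.0774, 0.0589]
orientation: [-0.005, 1.0, 0.0, -0.004]
contact_force: [-1.0, 0.4, 1.3]
opening: 0.023
```

```bash
python3 lv.py
python3 - <<'E'
from h import *
im=vision.camera('scene'); cv2.imwrite('pics/s10raw.png',im)
h=cv2.cvtColor(im,cv2.COLOR_BGR2HSV)
# white steel arm in scene: bright, low saturation near plate
m=cv2.inRange(h,(0,0,185),(180,60,255)); 
P=proj('scene',[[.671,.008,.068],[.5877,.0799,.068],[.5877,.0799,.03],[.671,.008,.03]]); print(P.round(1))
mg=cv2.inRange(h,(50,150,80),(75,255,255)); print('green',[ (cv2.boundingRect(c),cv2.contourArea(c)) for c in cv2.findContours(mg[200:260,220:320],0,1)[0]])
a,b=P.min(0)-20; c,d=P.max(0)+20
for k in cv2.findContours(m[int(b):int(d),int(a):int(c)],0,1)[0]:
    if cv2.contourArea(k)>25:
        q=k.reshape(-1,2)+[int(a),int(b)]; X=onz('scene',q,.068)[:,:2].astype(np.float32); r=cv2.minAreaRect(X); print('white',q.mean(0),r, cv2.fitLine(X,2,0,.01,.01).ravel())
E
```

```text
eef [0.5811 0.0774 0.0589] op 0.023 F [-1.   0.4  1.3] yaw x -179.5
tilt fix deg [ 0.02 -0.48 -0.  ] shift cm [-0.66  0.24  0.08] R [[-1.0, -0.009], [-0.009, 1.0]]
0.1136 142.32
[[250.9 245.1]
 [289.3 231.3]
 [288.9 241. ]
 [251.4 254.8]]
green [((59, 35, 24, 11), 55.0)]
white [233.09756098 262.41463415] ((0.7379236817359924, -0.006169542670249939), (0.0539543591439724, 0.019692372530698776), 27.201257705688477) [ 0.8927332   0.45058566  0.7393079  -0.00803071]
white [296.3        256.05555556] ((0.6487742066383362, 0.12219184637069702), (0.10405347496271133, 0.027658501639962196), 1.8528108596801758) [ 0.99770516 -0.06770787  0.6594585   0.12711076]
white [272.26315789 237.45614035] ((0.6254587769508362, 0.04738786071538925), (0.019392989575862885, 0.07483815401792526), 50.665924072265625) [ 0.76957625 -0.63855493  0.62540597  0.04756109]
white [249.87559809 223.96650718] ((0.6044758558273315, -0.012331634759902954), (0.1222948282957077, 0.13098403811454773), 27.29789161682129) [ 0.8570954  -0.5151577   0.6030454  -0.02666301]
```

{"api": "move_arm", "payload": {"plan": "0 0 0 -0.3 0.2 0 10;0 0 0 0 0 0 10;0 0 0 0 0 0 60;0 0 0 0 0 0 80;0 0 0 0 0 0 80;0 0 0 0 0 -3 80;0 0 0 0 0 -5 80;0 0 0 3 5 -5 80;0 0 0 1 5 0 80;0 0 0 1 5 0 80;0 0 0 1 5 0 80;0 0 0 0 0 0 80"}}

```text
clock: 22.72
eef_pos: [0.5321, 0.2735, 0.1856]
orientation: [-0.004, 1.0, 0.001, 0.001]
contact_force: [0.3, -0.9, -0.2]
opening: 0.0683
```

Run:
```python
from h import *
go(.45,.2955,.2)
for n in('scene','top'): cv2.imwrite(f'pics/{n}11.png',vision.camera(n))
piv=np.array([.671,.008])
def rect(n,m,z,lab):
    for k in cv2.findContours(m,0,1)[0]:
        if cv2.contourArea(k)>25:
            mm=np.zeros_like(m); cv2.drawContours(mm,[k],-1,255,-1); v,u=np.nonzero(mm)
            X=onz(n,np.c_[u,v],z)[:,:2]; c=X.mean(0); w=np.linalg.eigh(np.cov((X-c).T))[1][:,1]
            d=c-piv; print(n,lab,c.round(4),'dirC',np.degrees(np.arctan2(d[1],d[0])).round(2),'axis',(np.degrees(np.arctan2(w[1],w[0]))%180).round(2),len(u))
def roi(n,m,z):
    P=proj(n,[[.671,.008,z],[.57,.1,z],[.671,.1,z],[.57,.008,z]]); a,b=P.min(0)-3; c,d=P.max(0)+3; o=np.zeros_like(m); s=np.s_[int(b):int(d),int(a):int(c)]; o[s]=m[s]; return o
for n in('scene','top'):
    g=cv2.cvtColor(cv2.imread(f'pics/{n}0.png'),cv2.COLOR_BGR2HSV); rect(n,roi(n,cv2.inRange(g,(50,100,80),(75,255,255)),.03),.03,'mark0')
    g=cv2.cvtColor(cv2.imread(f'pics/{n}11.png'),cv2.COLOR_BGR2HSV); rect(n,roi(n,cv2.inRange(g,(0,0,180),(180,60,255)),.067),.068,'arm'); rect(n,roi(n,cv2.inRange(g,(0,0,0),(180,255,50)),.122),.122,'dark')
    rect(n,roi(n,cv2.inRange(g,(50,100,60),(75,255,255)),.03),.03,'green')
a=cv2.imread('pics/scene11.png')[180:270,190:325]; b=cv2.imread('pics/top11.png')[150:240,225:360]
cv2.imwrite('pics/c11.png',np.vstack([cv2.resize(a,(450,300),interpolation=3),cv2.resize(b,(450,300),interpolation=3)]))
```

```text
eef [0.5321 0.2735 0.1856] op 0.0683 F [ 0.3 -0.9 -0.2] yaw x -179.6
tilt fix deg [0.14 0.14 0.  ] shift cm [ 8.19  2.27 -1.45] R [[-1.0, -0.007], [-0.007, 1.0]]
scene mark0 [0.5853 0.0812] dirC 139.51 axis 140.7 102
scene arm [0.6606 0.0874] dirC 97.44 axis 118.26 546
scene arm [0.555  0.0908] dirC 144.48 axis 19.24 92
scene arm [0.6018 0.0179] dirC 171.89 axis 118.4 905
scene dark [0.6149 0.0889] dirC 124.73 axis 20.37 132
scene green [0.5853 0.0812] dirC 139.51 axis 140.7 102
top mark0 [0.5866 0.083 ] dirC 138.38 axis 137.63 139
top arm [0.6261 0.0486] dirC 137.85 axis 140.04 175
top dark [0.5869 0.0804] dirC 139.28 axis 33.75 44
```

View pics/c11.png

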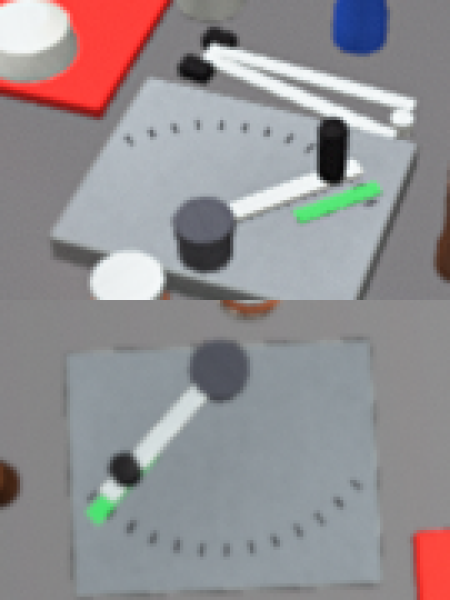

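Run:
```python
from h import *
# plane-based cross-check of lever with subpixel edges: mark edges (top0) vs arm edges (top11), per range from pivot
def prof(n,f,z,fn,piv):
    im=cv2.imread(f'pics/{f}.png').astype(np.float32); out=[]
    for r in np.arange(.085,.15,.005) if z<.05 else np.arange(.04,.09,.004):
        th=np.radians(np.arange(115,165,.25)); X=np.c_[piv[0]+r*np.cos(th),piv[1]+r*np.sin(th),np.full(len(th),z)]
        p=proj(n,X).astype(np.float32); c=cv2.remap(im,p[:,0].reshape(1,-1),p[:,1].reshape(1,-1),cv2.INTER_LINEAR)[0]
        w=np.clip(fn(c),0,None); out.append((np.degrees(th)*w).sum()/w.sum())
    return np.round(np.median(out),2),np.round(np.std(out),2)
for piv in((.671,.008),(.6715,.009)):
    print('mark top',prof('top','top0',.03,lambda c:c[:,1]-c[:,2]-60,piv),'mark scene',prof('scene','scene0',.03,lambda c:c[:,1]-c[:,2]-60,piv),'arm top',prof('top','top11',.068,lambda c:c.min(1)-175,piv))
```

```text
mark top (np.float64(138.52), np.float64(0.2)) mark scene (np.float64(139.54), np.float64(0.11)) arm top (np.float64(137.92), np.float64(0.5))
mark top (np.float64(139.09), np.float64(0.11)) mark scene (np.float64(140.09), np.float64(0.15)) arm top (np.float64(138.86), np.float64(0.29))
```

Lower half of the crop: the lever arm lies over the green strip, with green showing only past its end at (98,512). Numerically, the arm is at 137.9–138.9° and the mark at 138.5–139.1°. The mill is clear of the lever. That was my 12th and last view, so the rest is checked by numbers. On to the knob.

{"api": "move_arm", "payload": {"plan": "0 0 -3 0 0 0 50;0 0 0 4.1 1.1 0 50;0 0 0 4.1 1.1 0 50;0 0 0 0 0 0 50;0 0 0 0 0 5 50;0 0 0 0 0 0 50"}}

```text
clock: 23.58
eef_pos: [0.4537, 0.2791, 0.1342]
orientation: [-0.024, 1.0, -0.001, 0.003]
contact_force: [-1.2, 0.2, -0.2]
opening: 0.0429
```

```bash
python3 -c "
from h import *
go(.4505,.296,.052)"
```

```text
eef [0.4537 0.2791 0.1342] op 0.0429 F [-1.2  0.2 -0.2] yaw x -177.3
tilt fix deg [-0.16  0.36 -0.  ] shift cm [0.29 1.72 8.21] R [[-0.999, -0.048], [-0.048, 0.999]]
```

{"api": "move_arm", "payload": {"plan": "-0.2 0.4 0 0.3 1.7 0 50;0 0 0 0 0 2 50;0 0 0 0 0 0 50"}}

```text
clock: 23.95
eef_pos: [0.4562, 0.2993, 0.1196]
orientation: [-0.022, 1.0, 0.003, 0.004]
contact_force: [0.3, 0.3, 1.5]
opening: 0.0427
```

```bash
python3 -c "
from h import *
go(.4505,.296,.052)"
```

```text
eef [0.4562 0.2993 0.1196] op 0.0427 F [0.3 0.3 1.5] yaw x -177.5
tilt fix deg [0.35 0.47 0.  ] shift cm [ 0.64 -0.34  6.75] R [[-0.999, -0.044], [-0.044, 0.999]]
```

{"api": "move_arm", "payload": {"plan": "0.3 0.5 0 0.6 -0.3 0 50;0 0 0 0 0 2 50;0 0 0 0 0 1.5 50;0 0 0 0 0 0 50;0 0 0 0 0 0 50"}}

```text
clock: 24.58
eef_pos: [0.4546, 0.2991, 0.0902]
orientation: [-0.022, 1.0, 0.003, 0.004]
contact_force: [0.0, -0.0, 0.1]
opening: 0.0426
```

```bash
python3 -c "
from h import *
go(.4505,.296,.052)"
```

```text
eef [0.4546 0.2991 0.0902] op 0.0426 F [ 0.  -0.   0.1] yaw x -177.5
tilt fix deg [ 0.31  0.45 -0.  ] shift cm [ 0.45 -0.32  3.81] R [[-0.999, -0.044], [-0.044, 0.999]]
```

{"api": "move_arm", "payload": {"plan": "0.3 0.5 0 0.5 -0.4 0 50;0 0 0 0 0 0 50;0 0 0 0 0 1 50;0 0 0 0 0 1 50;0 0 0 0 0 0 50;0 0 0 0 0 0 50"}}

```text
clock: 25.32
eef_pos: [0.4498, 0.2948, 0.0695]
orientation: [-0.022, 1.0, 0.0, -0.0]
contact_force: [-0.1, -0.5, -0.4]
opening: 0.0427
```

```bash
python3 -c "
from h import *
go(.4505,.296,.052)"
```

```text
eef [0.4498 0.2948 0.0695] op 0.0427 F [-0.1 -0.5 -0.4] yaw x -177.5
tilt fix deg [ 0.01 -0.03 -0.  ] shift cm [-0.07  0.12  1.75] R [[-0.999, -0.044], [-0.044, 0.999]]
```

{"api": "move_arm", "payload": {"plan": "0 0 0 0 0.1 0.9 50;0 0 0 0 0 0.8 50;0 0 0 0 0 0 50;0 0 0 0 0 0 50"}}

```text
clock: 25.82
eef_pos: [0.4498, 0.2959, 0.0512]
orientation: [-0.022, 1.0, 0.0, -0.0]
contact_force: [0.2, -0.6, 0.1]
opening: 0.043
```

Free there. I'll close on the bar.

{"api": "move_arm", "payload": {"plan": "0 0 0 0 0 0 5;0 0 0 0 0 0 5;0 0 0 0 0 0 5;0 0 0 0 0 0 5;0 0 0 0 0 0 5", "force": 40}}

```text
clock: 26.45
eef_pos: [0.4499, 0.2951, 0.0517]
orientation: [-0.022, 1.0, -0.0, -0.0]
contact_force: [-0.2, -2.0, 0.0]
opening: 0.0171
```

{"api": "move_arm", "payload": {"plan": "0 0 10 0 0 0 5;0 0 10 0 0 -0.2 5;0 0 10 0 0 -0.2 5;0 0 0 0 0 0 5"}}

```text
clock: 26.95
eef_pos: [0.4498, 0.2944, 0.057]
orientation: [0.244, 0.97, -0.002, -0.0]
contact_force: [-1.5, -3.5, 3.5]
opening: 0.0173
```

```bash
python3 -c "
from h import *
go(.45,.2951,.0567); print(env.state()['moment'])"
```

```text
eef [0.4498 0.2944 0.057 ] op 0.0173 F [-1.5 -3.5  3.5] yaw x 151.8
tilt fix deg [-0.18  0.04 -0.  ] shift cm [0.02 0.07 0.03] R [[-0.881, 0.473], [0.473, 0.881]]
[-0.33506371  0.18961608  0.04715115]
```

{"api": "move_arm", "payload": {"plan": "0 0 10 0 0 -0.2 5;0 0 10 0 0 -0.2 5;0 0 9 0 0 -0.2 5;0 0 0 0 0 0 5"}}

```text
clock: 27.45
eef_pos: [0.4495, 0.294, 0.0638]
orientation: [0.483, 0.876, -0.002, 0.001]
contact_force: [0.3, -0.5, -1.1]
opening: 0.0169
```

```bash
python3 -c "
from h import *
go(.45,.2951,.064); print(env.state()['moment'])"
```

```text
eef [0.4495 0.294  0.0638] op 0.0169 F [ 0.3 -0.5 -1.1] yaw x 122.2
tilt fix deg [-0.2   0.21  0.  ] shift cm [ 0.07  0.1  -0.02] R [[-0.533, 0.846], [0.846, 0.533]]
[-0.14761317 -0.08071594  0.31421759]
```

{"api": "move_arm", "payload": {"plan": "0 0 3 0 0 0 5;0 0 0 0 0 0 5;0 0 0 0 0 0 5"}}

```text
clock: 27.82
eef_pos: [0.4495, 0.2939, 0.0638]
orientation: [0.5, 0.866, -0.003, 0.001]
contact_force: [-0.6, -1.6, 1.5]
opening: 0.017
```

```bash
python3 -c "
from h import *
go(.45,.2951,.064); print(env.state()['moment'])"
```

```text
eef [0.4495 0.2939 0.0638] op 0.017 F [-0.6 -1.6  1.5] yaw x 120.0
tilt fix deg [-0.2   0.31  0.  ] shift cm [ 0.08  0.1  -0.02] R [[-0.499, 0.866], [0.866, 0.499]]
[-0.23617719  0.06632013  0.71843369]
```

Firmly at the end stop: the moment about z rose to 0.72 N m after 62° of turn. Releasing and retreating.

{"api": "move_arm", "payload": {"plan": "0 0 0 0 0 0 60;0 0 0 0 0 0 80;0 0 0 0 0 0 80;0 0 0 0 0 0 80;0 0 0 0 0 -2 80;0 0 0 0 0 -5 80;0 0 0 0 0 -5 80;0 0 0 0 0 -4 80;0 0 0 0 0 0 80"}}

```text
clock: 28.95
eef_pos: [0.4497, 0.2955, 0.2277]
orientation: [0.503, 0.864, -0.002, 0.0]
contact_force: [0.2, 0.0, -0.3]
opening: 0.0683
```

Run:
```python
from h import *
go(.2,.55,.24)
im=vision.camera('scene'); cv2.imwrite('pics/s12.png',im); o=cv2.imread('pics/scene0.png')
for f in(o,im):
    h=cv2.cvtColor(f[195:240,360:415],cv2.COLOR_BGR2HSV); m=cv2.inRange(h,(0,150,100),(6,255,255))
    print([(c,*[int(x)+195 for x in (lambda v:(v.min(),v.max()))(np.where(m[:,c-360])[0])]) for c in(375,378,380,385,388,390)])
```

```text
eef [0.4497 0.2955 0.2277] op 0.0683 F [ 0.2  0.  -0.3] yaw x 119.6
tilt fix deg [-0.16  0.1  -0.  ] shift cm [34.47 -9.12 -1.27] R [[-0.495, 0.869], [0.869, 0.495]]
[(375, 210, 226), (378, 208, 222), (380, 207, 222), (385, 207, 223), (388, 203, 222), (390, 211, 221)]
[(375, 210, 226), (378, 208, 222), (380, 207, 222), (385, 207, 223), (388, 203, 222), (390, 211, 221)]
```

The mushroom pixels match the raised start state exactly. I'll back off and do one diff for the bystanders, the mill and the lever.

{"api": "move_arm", "payload": {"plan": "0 0 0 5 -1.3 -0.5 80;0 0 0 5 -1.3 -0.5 80;0 0 0 5 -1.3 -0.5 80;0 0 0 5 -1.3 -0.5 80;0 0 0 5 -1.3 -0.5 80;0 0 0 0 0 0 80"}}

```text
clock: 29.75
eef_pos: [0.2596, 0.48, 0.2389]
orientation: [0.505, 0.863, -0.013, -0.003]
contact_force: [0.2, 0.3, 0.2]
opening: 0.0684
```

Run:
```python
from h import *
for n in('scene','top'):
    a=cv2.imread(f'pics/{n}0.png'); b=vision.camera(n)
    m=(cv2.GaussianBlur(cv2.absdiff(a,b),(3,3),0).max(2)>35).astype(np.uint8)
    for k in cv2.findContours(m,0,1)[0]:
        if cv2.contourArea(k)>8: print(n,cv2.boundingRect(k),cv2.contourArea(k))
    if n=='top':
        h=cv2.cvtColor(b,cv2.COLOR_BGR2HSV); mm=cv2.inRange(h,(0,60,20),(20,220,130)); 
        z=np.zeros_like(mm); z[200:300,340:460]=mm[200:300,340:460]
        for k in cv2.findContours(z,0,1)[0]:
            if cv2.contourArea(k)>30: (u,v),r=cv2.minEnclosingCircle(k); print('mill top',u,v,r,onz('top',[[u,v]],.16))
print(env.state()['clock'])
```

```text
scene (259, 215, 39, 30) 299.0
scene (238, 200, 14, 40) 251.0
scene (255, 179, 20, 54) 825.5
scene (171, 128, 21, 49) 643.0
scene (352, 62, 12, 5) 21.0
scene (511, 51, 9, 8) 26.5
scene (369, 46, 20, 17) 56.0
scene (318, 44, 14, 33) 228.0
scene (306, 42, 11, 20) 30.5
scene (380, 28, 6, 8) 23.0
scene (357, 8, 22, 25) 81.5
scene (468, 0, 92, 154) 7090.0
scene (390, 0, 5, 8) 12.5
top (0, 312, 98, 108) 5397.0
top (412, 256, 34, 21) 529.5
top (285, 203, 21, 22) 336.0
top (294, 176, 29, 37) 238.0
top (255, 176, 32, 35) 274.0
mill top 428.5 265.5 15.890348434448242 [[ 0.43125172 -0.33196597  0.16      ]]
29.85
```

Only the mill, the lever and the arm have changed; all the bystanders are unmoved. Handing in.

```bash
python3 -c "
from workcell import env
print(env.sign_off())"
```

```text
the job is handed in; nothing more can be done
None
```

The job is done in the order asked and handed in at about 30 s of the 72 s allowed.

- **Stop pressed:** I pressed the mushroom until it latched. The head's rim dropped 3.5 px, about 12 mm, and it stayed down after the fingers left.
- **Mill:** It stands upright on the board's -x half, at about (0.426, -0.349). Its edges are roughly 3 cm or more inside the board's edges by my estimate.
- **Lever:** The arm lies at 137.9–138.9° against 138.5–139.1° for the green strip in the top view. They agree to about 0.6° or better, and from above the arm covers the strip.
- **Knob:** I turned it about 62° clockwise to its end stop, where the moment reached 0.72 N m, and let go. In the checked columns the mushroom's pixels then matched the first picture exactly, so it is raised and turned back.
- **Other things:** Comparing both cameras with the first pictures shows changes only at the mill, the lever and the arm.

Some readings disagreed:
- **Height:** The reported TCP height is about 35 mm lower than where the cameras and the contacts put the fingertips. I measured that offset and worked with it.
- **Force:** The contact force read near zero while I pressed the stop and while I set the mill down. I judged both by where the tool stalled, and the stop by the pictures too.
- **Mark angle:** The scene camera puts the strip about 1° further round than the top camera does.
- **Mill position:** My last top-view fit gave (0.431, -0.332), about 17 mm off. I trust the placing pose and the scene view more, because that fit also took in the mill's side.

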